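# Clamp a sample cylinder and tighten the T-handle

### The job

Clamp the steel sample cylinder down in its bench clamp: swing the hinged upper half fully down onto the cylinder, then swing the bolt upright into the slot of the upper half, then turn the bolt's T-handle clockwise (seen from above), regrasping its ends as needed, until it is firmly tight. Do not disturb the vial and the hex key beside the clamp, and let go at the end.

Things in the scene. Friction and masses are not known exactly. Their poses are not given: they have to be found in the camera images.
- clamp: The base of an aluminium tube clamp, bolted to the bench: plate 124 x 70 x 12 mm. Origin: centre of its underside, on the bench. Its x axis runs from the swing bolt (at x = -42 mm) across the cylinder to the hinge of the upper half (at x = +42 mm); its y axis runs along the cylinder; z up. The cylinder lies in a rubber-lined saddle above the origin. The robot stands on the -x side.
- tube: Loose steel sample cylinder, 32 mm diameter, 136 mm long with its end fittings, lying along the clamp's y axis in the saddle; its axis is 42 mm above the bench. Origin: midway along it, on its underside (16 mm below its axis).
- clamp_top (a joint): Hinge of the clamp's upper half, rad: 0 = closed, level, its rubber liner resting on the cylinder; grows as it opens upwards and away from the bolt (up to 1.5). A stiff hinge (about 0.12 N m): it stays where it is left and must be carried or pressed fully shut: if the ear is left over 3 mm high, the bolt's nut catches on it.
- top_hinge (a point): Centre of the upper half's hinge pin, 62 mm above the bench; the pin lies along the clamp's y axis.
- ear (a point): The free end (ear) of the upper half, mid-thickness: 90 mm from the hinge pin towards the bolt and, when closed, 3 mm above the pin's height. The upper half is a bar 36 mm wide (along y) and 8 mm thick; it can be pinched across its 36 mm width.
- swing_bolt (a joint): Pivot of the swing bolt, rad: 0 = upright (its stop), standing in the slot if the upper half is closed; grows as the bolt leans away from the cylinder, to the clamp's -x side. Stiff (about 0.15 N m): it stays where it is left.
- bolt_pivot (a point): Pivot pin of the swing bolt, 22 mm above the bench, along the clamp's y axis.
- bolt_knob (a point): Centre of the round steel knob, 24 mm diameter and 26 mm high, on the top of the swing bolt, 112 mm from the pivot along the bolt. It does not turn with the T-handle, and so the T-handle cannot be taken at its middle from above.
- bar_end_a (a point): One end of the T-handle's bar: centre of its 14 mm end ball, 55 mm from the bolt's axis. The bar is a round steel bar, 10 mm diameter, square to the bolt; it can be pinched from above between hub and ball.
- bar_end_b (a point): The other end of the T-handle's bar, opposite bar_end_a.
- slot (a point): Where the bolt stands in the ear's slot, level with the ear's top face (69 mm above the bench when closed), 84 mm from the hinge. The last 34 mm of the ear are two prongs, each 11.5 mm wide, with a 13 mm slot between them, open at the end; a 1.5 mm high lip stands on top of the prongs' tips, 99 to 103 mm from the hinge.
- bar_mid (a point): Middle of the T-handle's bar, on the bolt's axis (hub radius 11 mm). At the start it is 86 to 92 mm from the pivot along the bolt, so 108 to 114 mm above the bench once the bolt is upright; the bar's top is then 15 to 21 mm below the knob's centre. The bar starts within 46 degrees of the clamp's y direction. Clockwise seen from above drives it down, 18 mm a turn.
- skirt (a point): Centre of the underside of the T-handle's nut: a round skirt, 24 mm diameter, 32 mm below the bar. It runs freely (0.06 N m) for about 0.4 to 0.7 of a turn until it seats on the prongs behind their lips, then stiffens steadily within a part of a turn: firmly tight is 0.2 N m and more. It stays where it is left.
- vial_f: Capped screw vial, 29 mm diameter, 81 mm high, standing loose on the bench about 125 mm from the clamp on its -y side; origin at its foot. To be left alone.
- hex_key: Steel hex key, 78 x 26 x 5 mm, lying loose on the bench about 115 mm from the clamp on its +y side. To be left alone.

How it is judged:
By the outcome, as a careful person would: the job done as asked, in the order asked, and still so for the second after the job is handed in, with the robot touching nothing.
It also fails if it takes over 72 s, if anything falls off the work surface, if the arm or the gripper's body presses on something with over 40 N, if the wrist force passes 120 N, or if a joint passes its speed limit or range.

### The arm

A 7-joint arm with a two-finger parallel gripper is mounted at the origin on a cart in front of the work surface, level with it; the furniture and walls round the work are solid. World frame = base frame: x ahead of the robot, y to its left, z up, the work surface at z = 0. Lengths are in m, angles in degrees, forces in N, time in s.
With the tool pointing down it reaches from about 0.425 to 0.875 m from the base axis. Payload 4.7 kg.
Tool frame: the origin (TCP) lies midway between the tips of the shut fingers; the grasp point (between the pads) lies 19 mm behind it; z points along the fingers, y is the line along which they close (so a half turn about z gives the same grasp; the last joint's range is limited). The gripper opens to 87 mm and grips with 3 to 60 N. Pads are 19 mm wide; open, the fingers measure 117 mm over their backs; the gripper's body (75 mm by 190 mm) begins 51 mm behind the grasp point.
Start: joints at [-76.083, 18.392, -4.016, 83.108, 1.295, 78.541, -3.26], TCP at [0.147, 0.633, 0.223] pointing down, gripper open.
Joint ranges: [-163.93, 163.93], [-17.29, 119.83], [-79.2, 71.16], [3.27, 140.29], [-89.18, 269.18], [5.43, 117.66], [-154.24, 154.24]. Speed limits (degrees/s): [147.25, 147.25, 180, 180, 180, 180, 180].

### API

Orientations are given as [roll, pitch, yaw] about the fixed x, y, z axes, in that order (R = Rz(yaw) Ry(pitch) Rx(roll)).
In Python, from cell import env gives the robot as it stands. The module is installed in compiled form; this text tells all that it offers.
- The arm moves only by the tool send_rows, never from a script. Its argument "series" is a list of rows, each an object with "travel": the shift along the tool's x, y, z in cm, a list of three; "dr": the turn, a rotation vector about the tool's x, y, z in degrees, a list of three; "claw": the finger opening in cm, from 0 to 8.7. In form: [{"travel": [tx, ty, tz], "dr": [wx, wy, wz], "claw": claw}, ...]. A call has 1 to 12 rows; each row is the pose to reach, as a shift and turn from the pose commanded when the call began, along the tool's axes at that moment; what a row does not reach only later rows make up. A row lasts 1/12 s, in which the tool goes at most 41.7 mm and 7.16 degrees, less where a joint would pass 70% of its speed; a pose out of reach is approached as far as the arm can. A call with a gripper value outside its range is refused whole. The fingers move at their own pace and stop on an object; "grip_force" is the grip in N (left out, the last holds). Time passes only in rows, so rows that repeat a pose let the fingers close. It gives the time, the measured TCP pose, the force and the opening at its end, in the units of the state.
- env.get_obs(): the state, without advancing time (a new reading comes with each control period).
- env.read_camera(name): name is "scene" or "top" or "wrist"; returns the picture (420x560x3 uint8, blue, green, red); there is no depth.
- env.calibration(name): a dict with "fx", "fy", "cx", "cy" (pixels), "cam_to_world" (4x4, takes a point from camera to world coordinates). Camera axes: x right, y down, z forward; pixel columns grow to the right and rows downward; lengths in m; the calibration is good to about 2 mm. The wrist camera is an equidistant fisheye: a pixel r from the principal point sees the ray r / f radians off the axis. A picture is of the moment at which its call begins: read the wrist's pose just before it. calibration takes no time and is no camera call; for the wrist camera it gives the pose at the moment of the call.
- env.sign_off(): hands the job in, once; it reports no verdict.
The state is a dict: "time_s": time; "qpos": joint angles; "joint_velocities": joint speeds; "effort": joint torques, N m; "tool_pos": TCP position; "tool_rot": TCP orientation; "force": force on the tool from outside, world axes, zero at the start; "wrist_torque": the same for the moment, N m; "grip_width": finger opening in m.
Only numpy, scipy, OpenCV 4.12 (cv2) and the standard library are available. Lean on these libraries where they do the work, as an engineer would, in place of code of your own. Each camera call takes 0.05 s, during which the arm holds its last target. There are 200 camera calls.

## Working session

There is one attempt and no reset: what is moved stays moved. The work goes in short steps, Python scripts to look and compute and a tool call to move; the robot and the scene stay as the last step left them, time stands still between calls to the robot, and variables do not carry over. Pictures are saved under pics/ and viewed, on a budget of 10 in all, crops included, one or two more only if the job needs it, and the job is handed in when it is done.

Besides the shell and the picture viewer there is one more tool, called after "Call:" as name([rows], argument=value, ...), one row to a line, values as JSON. send_rows: Moves the arm, as the interface text tells. Its arguments: {"type":"object","properties":{"series":{"type":"array"},"grip_force":{"type":"number"}},"required":["series"]}

```bash
mkdir -p pics; python3 - <<'E'
from cell import env
import cv2,numpy as np
o=env.get_obs();print(o)
a=env.read_camera("scene");b=env.read_camera("top")
cv2.imwrite("pics/s0.png",a);cv2.imwrite("pics/t0.png",b)
for n in("scene","top","wrist"):print(n,env.calibration(n))
E
```

```text
{'time_s': 0.0, 'qpos': array([-76.08368962,  18.43907029,  -4.01373953,  83.17588929,
         1.29566098,  78.53868137,  -3.25767272]), 'joint_velocities': array([ 0.03635181, -0.01828479,  0.01476043,  0.05455083,  0.0605273 ,
        0.03069088, -0.01428152]), 'effort': array([-2.27794767e-04, -4.91287029e+01, -4.04037461e-01, -3.12520051e+01,
       -6.40092837e-02,  4.39272425e-02,  1.96830647e-04]), 'tool_pos': array([0.1473646 , 0.6325116 , 0.22145248]), 'tool_rot': array([-1.79891629e+02,  6.90388085e-03,  1.66894226e+02]), 'force': array([-0.09396529, -0.70344503,  0.80796053]), 'wrist_torque': array([ 0.00425308, -0.05785705, -0.00155181]), 'grip_width': 0.08683987910940327}
scene {'fx': 534.7151138184646, 'fy': 534.7151138184646, 'cx': 277.35836429578495, 'cy': 202.9101379803118, 'cam_to_world': array([[-0.86566861, -0.34523849,  0.36253033,  0.21947617],
       [-0.50031169,  0.62192914, -0.60240547,  0.68337799],
       [-0.01749462, -0.70286167, -0.71111139,  0.86556793],
       [ 0.        ,  0.        ,  0.        ,  1.        ]])}
top {'fx': 427.1779901913182, 'fy': 427.1779901913182, 'cx': 274.72735563800995, 'cy': 207.26406483018394, 'cam_to_world': array([[ 0.02284939, -0.99842021,  0.05133205,  0.54486554],
       [-0.999584  , -0.02191183,  0.01875379,  0.06684837],
       [-0.01759939, -0.05173921, -0.99850554,  0.94002382],
       [ 0.        ,  0.        ,  0.        ,  1.        ]])}
wrist {'fx': 325.19226210127806, 'fy': 325.19226210127806, 'cx': 282.22011517396385, 'cy': 207.994184641479, 'cam_to_world': array([[ 0.22696687,  0.92999324,  0.28913424,  0.06774277],
       [ 0.97390184, -0.21639298, -0.06847839,  0.65232496],
       [-0.00111782,  0.29713069, -0.95483617,  0.38402557],
       [ 0.        ,  0.        ,  0.        ,  1.        ]])}
```

View pics/s0.png

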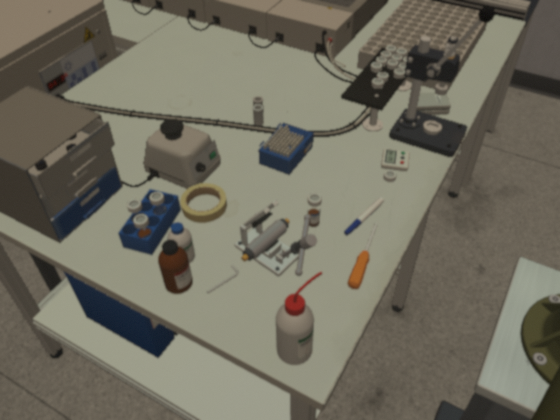

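View pics/t0.png

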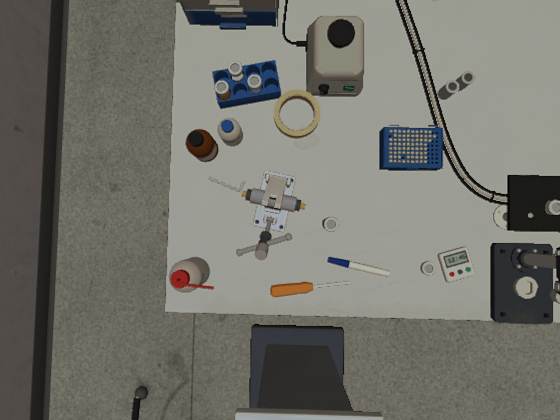

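The top view shows the clamp at about (273,200), with its bolt leaning toward the robot (knob about (262,250)), the vial at (330,224) and the hex key at (226,185). I'll enlarge both views for measuring.

```bash
python3 - <<'E'
import cv2,numpy as np
b=cv2.imread("pics/t0.png")[160:270,205:345];a=cv2.imread("pics/s0.png")[180:300,200:340]
b=cv2.resize(b,None,fx=5.7,fy=5.4,interpolation=3)[:,:]
B=cv2.resize(cv2.imread("pics/t0.png")[165:265,225:305],(400,500),interpolation=3) #x5
A=cv2.resize(cv2.imread("pics/s0.png")[190:290,230:330][:,:80],(400,500),interpolation=3)
cv2.imwrite("pics/z0.png",np.hstack([B,A]))
E
```

```text
(no output)
```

View pics/z0.png

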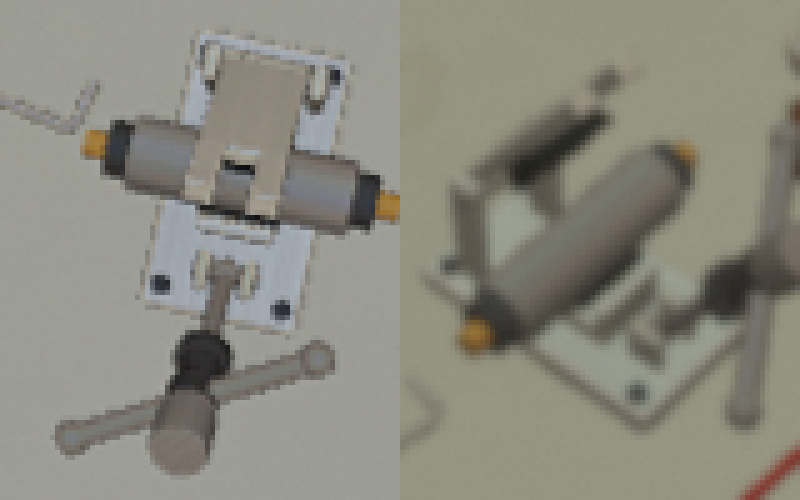

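```bash
cat > h.py <<'E'
import numpy as np,cv2
from cell import env
from scipy.optimize import least_squares
from scipy.spatial.transform import Rotation as R
def proj(c,P):
    T=np.linalg.inv(c["cam_to_world"]);p=np.atleast_2d(P)@T[:3,:3].T+T[:3,3]
    return np.c_[c["fx"]*p[:,0]/p[:,2]+c["cx"],c["fy"]*p[:,1]/p[:,2]+c["cy"]]
def fproj(c,P):
    T=np.linalg.inv(c["cam_to_world"]);p=np.atleast_2d(P)@T[:3,:3].T+T[:3,3]
    r=np.hypot(p[:,0],p[:,1]);th=np.arctan2(r,p[:,2])
    return np.c_[c["fx"]*th*p[:,0]/r+c["cx"],c["fy"]*th*p[:,1]/r+c["cy"]]
def W(x,y,yaw,L):  # clamp local(m)->world
    c,s=np.cos(yaw),np.sin(yaw);L=np.atleast_2d(L)
    return np.c_[x+c*L[:,0]-s*L[:,1],y+s*L[:,0]+c*L[:,1],L[:,2]]
def topP(th,d,h,y=0): # point d from the hinge toward bolt, h above pin line (closed frame)
    return np.array([.042-d*np.cos(th)+h*np.sin(th),y,.062+d*np.sin(th)+h*np.cos(th)])
def boltP(ph,d): return np.array([-.042-d*np.sin(ph),0,.022+d*np.cos(ph)])
def barP(ph,d,be,r): # be: bar angle from clamp +y
    u=np.array([np.cos(ph),0,np.sin(ph)])  # bolt-frame x axis leaning: -x dirn tilt
    u=np.array([np.cos(ph),0,-0.0]) + np.array([0,0,np.sin(ph)*-1])*-1
    return boltP(ph,d)+r*(np.cos(be)*np.array([0,1,0])-np.sin(be)*u)
E
python3 - <<'E'
from h import *
c=env.calibration("top");s=env.calibration("scene")
f=lambda u,v:(225+u/5-.4,165+v/5-.4)
g=lambda u,v:(230+(u-400)/5-.4,190+v/5-.4)
pl=np.array([[.062,.035,.012],[.062,-.035,.012],[-.062,-.035,.012],[-.062,.035,.012]])
def model(q):
    x,y,w,th,ph,d,be=q
    Lt=np.vstack([pl,topP(th,.103,.004,.018),topP(th,.103,.004,-.018),boltP(ph,.125),barP(ph,d,be,.055),barP(ph,d,be,-.055)])
    Ls=np.vstack([barP(ph,d,be,.055),barP(ph,d,be,-.055),topP(th,.103,.003,.012),])
    return proj(c,W(x,y,w,Lt)),proj(s,W(x,y,w,Ls))
mt=np.array([f(200,32),f(352,62),f(296,332),f(143,300),f(188,195),f(272,215),f(180,452),f(72,437),f(318,358)])
ms=np.array([g(743,412),g(783,132)])
def res(q):
    a,b=model(q);return np.r_[(a-mt).ravel(),(b[:2]-ms).ravel()]
for t0 in(.6,1.2):
    r=least_squares(res,[.53,.07,-.2,t0,.9,.09,0.1],x_scale=[.01,.01,.1,.1,.1,.01,.1],loss="soft_l1")
    print(r.cost,r.x,np.degrees(r.x[[2,3,4,6]]));print(np.round(res(r.x).reshape(-1,2),1).tolist())
    q=r.x
    a,b=model(q);print((b[2]-[230-.4,190-.4])*5+[400,0])
    print({k:np.round(W(*q[:3],p)[0],3).tolist() for k,p in dict(hinge=topP(0,0,0),ear=topP(q[3],.09,.003),knob=boltP(q[4],.112),a=barP(q[4],q[5],q[6],.055),b=barP(q[4],q[5],q[6],-.055),piv=boltP(0,0)).items()})
np.save("q.npy",q)
# vial: foot/cap
E
```

```text
4.161376646847067 [ 0.60690289  0.08600825 -0.18962293  0.90348276  0.59661265  0.09168841
  0.62576079] [-10.86459366  51.76574886  34.18338697  35.85345245]
[[-0.2, -1.3], [0.8, -0.7], [0.0, 1.0], [-0.9, 0.5], [-1.0, -0.0], [1.1, 0.0], [-0.1, -0.7], [0.1, 0.1], [0.2, -0.4], [0.4, -0.2], [0.5, 1.4]]
[592.95487208 111.43318681]
{'hinge': [0.648, 0.078, 0.062], 'ear': [0.596, 0.088, 0.135], 'knob': [0.504, 0.106, 0.115], 'a': [0.497, 0.152, 0.08], 'b': [0.533, 0.055, 0.116], 'piv': [0.566, 0.094, 0.022]}
4.1613766468469136 [ 0.60690289  0.08600825 -0.18962293  0.90348276  0.59661265  0.09168841
  0.6257608 ] [-10.86459353  51.7657488   34.18338682  35.85345283]
[[-0.2, -1.3], [0.8, -0.7], [0.0, 1.0], [-0.9, 0.5], [-1.0, -0.0], [1.1, 0.0], [-0.1, -0.7], [0.1, 0.1], [0.2, -0.4], [0.4, -0.2], [0.5, 1.4]]
[592.95487206 111.43318721]
{'hinge': [0.648, 0.078, 0.062], 'ear': [0.596, 0.088, 0.135], 'knob': [0.504, 0.106, 0.115], 'a': [0.497, 0.152, 0.08], 'b': [0.533, 0.055, 0.116], 'piv': [0.566, 0.094, 0.022]}
```

```bash
cat >> h.py <<'E'
q=np.load("q.npy") if __import__("os").path.exists("q.npy") else None
def rows(pts,obs=None):
    """pts: list of (clamp-local xyz, yaw rel. clamp deg, tool down) -> print travel cm / dr deg from measured pose"""
    o=obs or env.get_obs();R0=R.from_euler("xyz",o["tool_rot"],degrees=True)
    for L,yw in pts:
        p=W(*q[:3],L)[0];Rt=R.from_euler("xyz",[180,0,yw+np.degrees(q[2])],degrees=True)
        print(np.round(R0.inv().apply(p-o["tool_pos"])*100,2).tolist(),np.round((R0.inv()*Rt).as_rotvec(degrees=True),1).tolist())
def st():
    o=env.get_obs();p=o["tool_pos"]-[q[0],q[1],0];c,s=np.cos(q[2]),np.sin(q[2])
    print("t",o["time_s"],"local mm",np.round([1000*(c*p[0]+s*p[1]),1000*(c*p[1]-s*p[0]),1000*p[2]],1),"rot",np.round(o["tool_rot"],1),"F",np.round(o["force"],1),"M",np.round(o["wrist_torque"],2),"w",o["grip_width"],"j",np.round(o["qpos"]))
E
python3 -c "
from h import *
st();rows([((-.005,0,.33),180),((-.005,0,.20),180)])"
```

```text
t 0.1 local mm [-554.3  450.1  221.6] rot [-179.9    0.   166.9] F [-0.1  1.1  0.1] M [ 0.    0.   -0.01] w 0.08681671960507385 j [-76.  18.  -4.  83.   1.  79.  -3.]
[-56.65, -42.85, -10.76] [-0.1, 0.0, -2.2]
[-56.65, -42.82, 2.24] [-0.1, 0.0, -2.2]
```

Call:
send_rows([
  {"travel": [0, 0, -4], "dr": [0, 0, 0], "claw": 8.7},
  {"travel": [0, 0, -8], "dr": [0, 0, 0], "claw": 8.7},
  {"travel": [0, 0, -11], "dr": [0, 0, 0], "claw": 8.7},
  {"travel": [-3, -2, -11], "dr": [0, 0, -1], "claw": 6},
  {"travel": [-6, -4.5, -11], "dr": [0, 0, -2], "claw": 0},
  {"travel": [-9.4, -7.1, -11], "dr": [0, 0, -2.2], "claw": 0},
  {"travel": [-12.7, -9.6, -11], "dr": [0, 0, -2.2], "claw": 0},
  {"travel": [-16, -12.1, -11], "dr": [0, 0, -2.2], "claw": 0},
  {"travel": [-19.3, -14.6, -11], "dr": [0, 0, -2.2], "claw": 0},
  {"travel": [-22.6, -17.1, -11], "dr": [0, 0, -2.2], "claw": 0},
  {"travel": [-26, -19.6, -11], "dr": [0, 0, -2.2], "claw": 0},
  {"travel": [-29, -22, -11], "dr": [0, 0, -2.2], "claw": 0},
])

```text
time_s: 1.1
tool_pos: [0.3813, 0.3506, 0.3323]
tool_rot: [-180.0, 0.0, 169.0]
force: [0.6, 0.2, 0.9]
grip_width: 0.035
```

```bash
python3 -c "
from h import *
st();rows([((-.005,0,.33),180),((-.005,0,.20),180)])"
```

```text
t 1.1 local mm [-271.4  217.4  332.3] rot [-180.    0.  169.] F [0.6 0.2 0.9] M [ 0.05 -0.04  0.04] w 0.03502679391655235 j [-55.   0.  10.  92.  -0.  88.  34.]
[-26.68, -21.69, 0.24] [-0.0, 0.0, -0.1]
[-26.68, -21.69, 13.24] [-0.0, 0.0, -0.1]
```

Call:
send_rows([
  {"travel": [-3.2, -2.6, 0], "dr": [0, 0, 0], "claw": 0},
  {"travel": [-6.4, -5.2, 0], "dr": [0, 0, 0], "claw": 0},
  {"travel": [-9.6, -7.8, 0], "dr": [0, 0, 0], "claw": 0},
  {"travel": [-12.8, -10.4, 0], "dr": [0, 0, 0], "claw": 0},
  {"travel": [-16, -13, 0], "dr": [0, 0, 0], "claw": 0},
  {"travel": [-19.2, -15.6, 1], "dr": [0, 0, 0], "claw": 0},
  {"travel": [-22.4, -18.2, 3], "dr": [0, 0, 0], "claw": 0},
  {"travel": [-25, -20.5, 5], "dr": [0, 0, 0], "claw": 0},
  {"travel": [-26.6, -21.6, 8], "dr": [0, 0, 0], "claw": 0},
  {"travel": [-26.6, -21.6, 11], "dr": [0, 0, 0], "claw": 0},
  {"travel": [-26.6, -21.6, 13.2], "dr": [0, 0, 0], "claw": 0},
  {"travel": [-26.6, -21.6, 13.2], "dr": [0, 0, 0], "claw": 0},
])

```text
time_s: 2.1
tool_pos: [0.5969, 0.0896, 0.1945]
tool_rot: [-179.7, -0.5, 169.0]
force: [-0.5, 0.5, -1.3]
grip_width: 0.0003
```

```bash
python3 - <<'E'
from h import *
st();c=env.calibration("wrist");im=env.read_camera("wrist")
cv2.imwrite("pics/w1r.png",im)
L=[topP(q[3],.103,.007,.018),topP(q[3],.103,.007,-.018),boltP(q[4],.125),barP(q[4],q[5],q[6],.055),barP(q[4],q[5],q[6],-.055),[.062,.035,.012],[.062,-.035,.012],[-.062,-.035,.012],[-.062,.035,.012]]
P=fproj(c,W(*q[:3],np.array(L)));print(P.round())
for p in P: cv2.circle(im,tuple(int(v) for v in p.round()),3,(0,0,255),1)
cv2.imwrite("pics/w1.png",im)
rows([((-.005,0,.135),180),((-.018,0,.069),180)])
E
```

```text
t 2.1 local mm [-10.5   1.6 194.5] rot [-179.7   -0.5  169. ] F [-0.5  0.5 -1.3] M [ 0.    0.08 -0.07] w 0.000288553993177212 j [-34.  15.  27.  93.  -7.  75.  73.]
[[305. 224.]
 [253. 224.]
 [279.  83.]
 [332.  80.]
 [220. 146.]
 [311. 248.]
 [251. 248.]
 [247. 140.]
 [313. 140.]]
[-0.46, -0.25, 6.27] [-0.2, -0.3, -0.1]
[0.8, -0.23, 12.87] [-0.2, -0.3, -0.1]
```

View pics/w1.png

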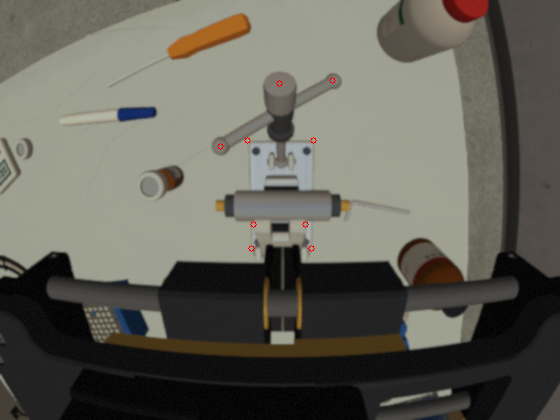

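The wrist view confirms the model: predicted plate corners, ball ends and knob all fall on the parts within about 3 px. Pressing the upper half down now.

Call:
send_rows([
  {"travel": [-0.4, -0.2, 3], "dr": [0, 0, 0], "claw": 0},
  {"travel": [-0.4, -0.2, 5.5], "dr": [0, 0, 0], "claw": 0},
  {"travel": [-0.3, -0.2, 7], "dr": [0, 0, 0], "claw": 0},
  {"travel": [-0.1, -0.2, 8], "dr": [0, 0, 0], "claw": 0},
  {"travel": [0.1, -0.2, 9], "dr": [0, 0, 0], "claw": 0},
  {"travel": [0.3, -0.2, 10], "dr": [0, 0, 0], "claw": 0},
  {"travel": [0.5, -0.2, 11], "dr": [0, 0, 0], "claw": 0},
  {"travel": [0.7, -0.2, 11.8], "dr": [0, 0, 0], "claw": 0},
  {"travel": [0.8, -0.2, 12.4], "dr": [0, 0, 0], "claw": 0},
  {"travel": [0.8, -0.2, 12.4], "dr": [0, 0, 0], "claw": 0},
])

```text
time_s: 2.98
tool_pos: [0.591, 0.0903, 0.0752]
tool_rot: [-180.0, -0.1, 169.1]
force: [0.0, -0.5, 0.0]
grip_width: 0.0001
```

```bash
python3 -c "
from h import *
st();rows([((-.018,0,.069),180)])"
```

```text
t 2.9833 local mm [-16.4   1.2  75.2] rot [-1.800e+02 -1.000e-01  1.691e+02] F [ 0.  -0.5  0. ] M [-0.02  0.01  0.03] w 0.0001342559616247693 j [-33.  20.  26. 101. -10.  61.  75.]
[0.16, -0.12, 0.62] [-0.0, -0.1, -0.0]
```

Call:
send_rows([
  {"travel": [0.1, -0.1, 0.3], "dr": [0, 0, 0], "claw": 0},
  {"travel": [0.1, -0.1, 0.5], "dr": [0, 0, 0], "claw": 0},
  {"travel": [0.1, -0.1, 0.65], "dr": [0, 0, 0], "claw": 0},
  {"travel": [0.1, -0.1, 0.7], "dr": [0, 0, 0], "claw": 0},
])

```text
time_s: 3.32
tool_pos: [0.5909, 0.0894, 0.0695]
tool_rot: [180.0, -0.0, 169.1]
force: [-1.1, 0.4, 2.4]
grip_width: 0.0005
```

```bash
python3 -c "
from h import *
st()"
```

```text
t 3.3167 local mm [-16.4   0.3  69.5] rot [180.   -0.  169.1] F [-1.1  0.4  2.4] M [0.09 0.22 0.02] w 0.000514039094015644 j [-33.  20.  26. 102. -10.  61.  76.]
```

Call:
send_rows([
  {"travel": [0, 0, 0.15], "dr": [0, 0, 0], "claw": 0},
  {"travel": [0, 0, 0.25], "dr": [0, 0, 0], "claw": 0},
  {"travel": [0, 0, 0.25], "dr": [0, 0, 0], "claw": 0},
])

```text
time_s: 3.57
tool_pos: [0.5909, 0.0894, 0.0691]
tool_rot: [180.0, -0.0, 169.1]
force: [-5.3, -0.6, 13.0]
grip_width: 0.0004
```

```bash
python3 -c "
from h import *
st()"
```

```text
t 3.5667 local mm [-16.4   0.3  69.1] rot [180.   -0.  169.1] F [-5.3 -0.6 13. ] M [-0.04  1.4   0.04] w 0.00037969057058089115 j [-33.  20.  26. 102. -10.  61.  76.]
```

```bash
python3 - <<'E'
from h import *
pts=[((-.02,0,.17),180),((-.09,0,.20),180),((-.158,0,.19),180),((-.158,0,.110),180)]
for f in (34,28,22,16,11,7,3,0,-1):
    a=np.radians(f);pts.append(((-.042-.125*np.sin(a)-.012*np.cos(a)-.0095,0,.022+.125*np.cos(a)-.012*np.sin(a)-.010-.008*(1-f/34)),180))
rows(pts)
E
```

```text
[0.37, -0.02, -10.09] [0.0, -0.0, -0.1]
[7.37, -0.02, -13.09] [0.0, -0.0, -0.1]
[14.17, -0.03, -12.08] [0.0, -0.0, -0.1]
[14.17, -0.04, -4.08] [0.0, -0.0, -0.1]
[11.5, -0.03, -3.98] [0.0, -0.0, -0.1]
[10.44, -0.03, -4.62] [0.0, -0.0, -0.1]
[9.31, -0.03, -5.14] [0.0, -0.0, -0.1]
[8.12, -0.03, -5.55] [0.0, -0.0, -0.1]
[7.08, -0.03, -5.79] [0.0, -0.0, -0.1]
[6.23, -0.03, -5.91] [0.0, -0.0, -0.1]
[5.37, -0.03, -5.98] [0.0, -0.0, -0.1]
[4.72, -0.03, -5.99] [0.0, -0.0, -0.1]
[4.5, -0.03, -5.98] [0.0, -0.0, -0.1]
```

Call:
send_rows([
  {"travel": [0, 0, -3], "dr": [0, 0, 0], "claw": 0},
  {"travel": [0, 0, -7], "dr": [0, 0, 0], "claw": 0},
  {"travel": [0.4, 0, -11], "dr": [0, 0, 0], "claw": 0},
  {"travel": [3.5, 0, -13], "dr": [0, 0, 0], "claw": 0},
  {"travel": [7, 0, -13.3], "dr": [0, 0, 0], "claw": 0},
  {"travel": [10.6, 0, -13.3], "dr": [0, 0, 0], "claw": 0},
  {"travel": [14, 0, -12.5], "dr": [0, 0, 0], "claw": 0},
  {"travel": [14.2, 0, -10], "dr": [0, 0, 0], "claw": 0},
  {"travel": [14.2, 0, -7], "dr": [0, 0, 0], "claw": 0},
  {"travel": [14.2, 0, -4.4], "dr": [0, 0, 0], "claw": 0},
  {"travel": [14.2, 0, -4.3], "dr": [0, 0, 0], "claw": 0},
  {"travel": [14.2, 0, -4.3], "dr": [0, 0, 0], "claw": 0},
])

```text
time_s: 4.57
tool_pos: [0.4507, 0.1156, 0.1094]
tool_rot: [-179.9, -0.1, 169.1]
force: [0.1, -0.4, 0.1]
grip_width: 0.0003
```

```bash
python3 - <<'E'
from h import *
st()
pts=[]
for f in (34,28,22,16,11,7,3,0,-1):
    a=np.radians(f);pts.append(((-.042-.125*np.sin(a)-.012*np.cos(a)-.0095,0,.022+.125*np.cos(a)-.012*np.sin(a)-.010-.008*(1-f/34)),180))
rows(pts)
E
```

```text
t 4.5667 local mm [-159.    -0.4  109.4] rot [-1.799e+02 -1.000e-01  1.691e+02] F [ 0.1 -0.4  0.1] M [0.03 0.02 0.01] w 0.00027156348889211077 j [-41.   1.  24. 117.  -0.  62.  62.]
[-2.76, 0.04, 0.04] [-0.1, -0.1, -0.1]
[-3.82, 0.04, -0.6] [-0.1, -0.1, -0.1]
[-4.95, 0.04, -1.13] [-0.1, -0.1, -0.1]
[-6.15, 0.04, -1.53] [-0.1, -0.1, -0.1]
[-7.18, 0.04, -1.77] [-0.1, -0.1, -0.1]
[-8.03, 0.04, -1.9] [-0.1, -0.1, -0.1]
[-8.89, 0.05, -1.97] [-0.1, -0.1, -0.1]
[-9.54, 0.05, -1.98] [-0.1, -0.1, -0.1]
[-9.76, 0.05, -1.97] [-0.1, -0.1, -0.1]
```

Call:
send_rows([
  {"travel": [-1.5, 0, 0], "dr": [0, 0, 0], "claw": 0},
  {"travel": [-2.7, 0, 0], "dr": [0, 0, 0], "claw": 0},
  {"travel": [-3.8, 0, -0.6], "dr": [0, 0, 0], "claw": 0},
  {"travel": [-5, 0, -1.1], "dr": [0, 0, 0], "claw": 0},
  {"travel": [-6.1, 0, -1.5], "dr": [0, 0, 0], "claw": 0},
  {"travel": [-7.2, 0, -1.8], "dr": [0, 0, 0], "claw": 0},
  {"travel": [-8, 0, -1.9], "dr": [0, 0, 0], "claw": 0},
  {"travel": [-8.7, 0, -2], "dr": [0, 0, 0], "claw": 0},
  {"travel": [-9.2, 0, -2], "dr": [0, 0, 0], "claw": 0},
  {"travel": [-9.5, 0, -2], "dr": [0, 0, 0], "claw": 0},
  {"travel": [-9.5, 0, -2], "dr": [0, 0, 0], "claw": 0},
])

```text
time_s: 5.48
tool_pos: [0.545, 0.0981, 0.1301]
tool_rot: [-180.0, -0.0, 169.1]
force: [-0.3, 0.6, -0.0]
grip_width: 0.0005
```

```bash
python3 - <<'E'
from h import *
st()
E
```

```text
t 5.4833 local mm [-63.1   0.2 130.1] rot [-180.    -0.   169.1] F [-0.3  0.6 -0. ] M [-0.04  0.1  -0.01] w 0.0005046803964083471 j [-37.  11.  27. 105.  -5.  66.  71.]
```

Call:
send_rows([
  {"travel": [-0.15, 0, 0], "dr": [0, 0, 0], "claw": 0},
  {"travel": [-0.3, 0, 0], "dr": [0, 0, 0], "claw": 0},
  {"travel": [-0.4, 0, 0], "dr": [0, 0, 0], "claw": 0},
  {"travel": [-0.4, 0, 0], "dr": [0, 0, 0], "claw": 0},
])

```text
time_s: 5.82
tool_pos: [0.5457, 0.0981, 0.1298]
tool_rot: [-180.0, -0.4, 169.1]
force: [-9.5, -0.5, 7.7]
grip_width: 0.0007
```

```bash
python3 - <<'E'
from h import *
st()
E
```

```text
t 5.8167 local mm [-62.4   0.3 129.8] rot [-180.    -0.4  169.1] F [-9.5 -0.5  7.7] M [-0.03  1.97 -0.11] w 0.0007357429567881071 j [-37.  11.  27. 104.  -6.  66.  71.]
```

Call:
send_rows([
  {"travel": [1, 0, -0.5], "dr": [0, 0, 0], "claw": 0},
  {"travel": [3, 0, -2], "dr": [0, 0, 0], "claw": 0},
  {"travel": [3, 0, -6], "dr": [0, 0, 0], "claw": 0},
  {"travel": [1, 0, -9], "dr": [0, 0, 0], "claw": 0},
  {"travel": [-2, 0, -9], "dr": [0, 0, 0], "claw": 3},
  {"travel": [-5, 0, -9], "dr": [0, 0, 0], "claw": 3},
  {"travel": [-6, 0, -9], "dr": [0, 0, 0], "claw": 3},
  {"travel": [-6, 0, -9], "dr": [0, 0, 0], "claw": 3},
])

```text
time_s: 6.48
tool_pos: [0.6094, 0.0852, 0.2194]
tool_rot: [-179.9, 0.1, 169.0]
force: [-0.6, 0.6, -0.5]
grip_width: 0.0195
```

```bash
python3 - <<'E'
from h import *
st();c=env.calibration("wrist");im=env.read_camera("wrist")
L=[topP(0,.103,.0085,.018),topP(0,.103,.0085,-.018),boltP(0,.125),barP(0,q[5],q[6],.055),barP(0,q[5],q[6],-.055)]
P=fproj(c,W(*q[:3],np.array(L)));print(P.round())
cv2.imwrite("pics/w2r.png",im)
for p in P: cv2.circle(im,tuple(int(v) for v in p.round()),2,(0,0,255),1)
cv2.imwrite("pics/w2.png",cv2.resize(im[50:290,180:400],None,fx=2.4,fy=2.4,interpolation=3))
E
```

```text
t 6.4833 local mm [  2.6  -0.4 219.4] rot [-1.799e+02  1.000e-01  1.690e+02] F [-0.6  0.6 -0.5] M [-0.02  0.1   0.01] w 0.0195377712599517 j [-34.  15.  29.  90.  -7.  77.  74.]
[[300. 129.]
 [263. 129.]
 [281. 161.]
 [336. 117.]
 [230. 193.]]
```

View pics/w2.png

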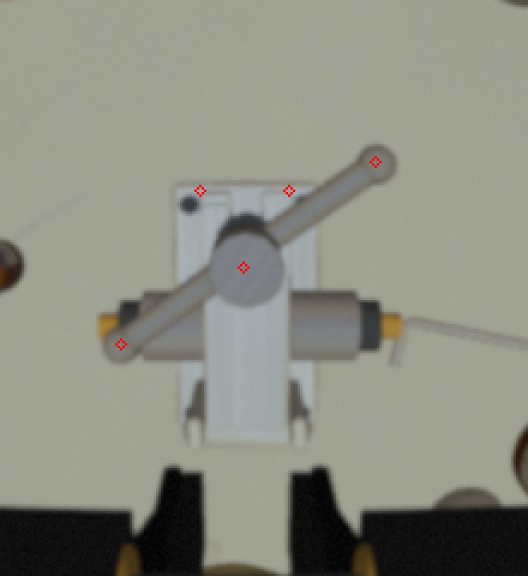

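The bolt stands upright in the slot, the upper half is shut, and the predicted ball ends match (about (336,117) and (230,193) full frame). Next I grasp end a.

```bash
cat >> h.py <<'E'
def g(ang,z,yaw,r=.036): # grasp pose: bar end at clamp angle ang
    a=np.radians(ang);return ((-.042+r*np.cos(a),r*np.sin(a),z),yaw)
E
python3 - <<'E'
from h import *
print(90+np.degrees(q[6]))
rows([g(126,.215,126),g(126,.100,126)])
E
```

```text
125.8534528343333
[6.42, 2.92, 0.42] [-0.1, -0.0, 53.9]
[6.41, 2.93, 11.92] [-0.1, -0.0, 53.9]
```

Call:
send_rows([
  {"travel": [1, 0.5, 0], "dr": [0, 0, 7], "claw": 3},
  {"travel": [2, 1, 0], "dr": [0, 0, 14], "claw": 3},
  {"travel": [3, 1.5, 0], "dr": [0, 0, 21], "claw": 3},
  {"travel": [4, 2, 0], "dr": [0, 0, 28], "claw": 3},
  {"travel": [5, 2.5, 0], "dr": [0, 0, 35], "claw": 3},
  {"travel": [6, 2.9, 0], "dr": [0, 0, 42], "claw": 3},
  {"travel": [6.4, 2.9, 0], "dr": [0, 0, 49], "claw": 3},
  {"travel": [6.4, 2.9, 1], "dr": [0, 0, 54], "claw": 3},
  {"travel": [6.4, 2.9, 4], "dr": [0, 0, 54], "claw": 3},
  {"travel": [6.4, 2.9, 7], "dr": [0, 0, 54], "claw": 3},
  {"travel": [6.4, 2.9, 8], "dr": [0, 0, 54], "claw": 3},
  {"travel": [6.4, 2.9, 8], "dr": [0, 0, 54], "claw": 3},
])

```text
time_s: 7.53
tool_pos: [0.547, 0.1266, 0.1372]
tool_rot: [-179.6, -0.1, 115.1]
force: [-0.5, 0.1, 0.4]
grip_width: 0.0298
```

```bash
python3 - <<'E'
from h import *
st();rows([g(126,.100,126)])
E
```

```text
t 7.5333 local mm [-66.5  28.6 137.2] rot [-1.796e+02 -1.000e-01  1.151e+02] F [-0.5  0.1  0.4] M [-0.12  0.04  0.02] w 0.02984287235690603 j [-44.  12.  32. 103.  -7.  67.  15.]
[-0.16, 0.32, 3.72] [-0.4, -0.1, 0.0]
```

Call:
send_rows([
  {"travel": [-0.1, 0.2, 1.2], "dr": [0, 0, 0], "claw": 3},
  {"travel": [-0.1, 0.3, 2.6], "dr": [0, 0, 0], "claw": 3},
  {"travel": [-0.1, 0.3, 3.7], "dr": [0, 0, 0], "claw": 3},
  {"travel": [-0.1, 0.3, 3.7], "dr": [0, 0, 0], "claw": 2},
  {"travel": [-0.1, 0.3, 3.7], "dr": [0, 0, 0], "claw": 0.5},
  {"travel": [-0.1, 0.3, 3.7], "dr": [0, 0, 0], "claw": 0.5},
  {"travel": [-0.1, 0.3, 3.7], "dr": [0, 0, 0], "claw": 0.5},
  {"travel": [-0.1, 0.3, 3.7], "dr": [0, 0, 0], "claw": 0.5},
], grip_force=20)

```text
time_s: 8.2
tool_pos: [0.553, 0.127, 0.1037]
tool_rot: [-180.0, -0.0, 115.1]
force: [-3.3, -0.8, 3.0]
grip_width: 0.0092
```

```bash
python3 - <<'E'
from h import *
st()
rows([g(126-d,.100-.018*d/360,126-d) for d in np.arange(0,79,6.5)])
E
```

```text
t 8.2 local mm [-60.6  30.1 103.7] rot [-180.    -0.   115.1] F [-3.3 -0.8  3. ] M [-0.24  0.66 -0.16] w 0.009190191508022702 j [-43.  15.  31. 104.  -9.  63.  17.]
[0.07, -0.26, 0.37] [-0.0, -0.0, -0.1]
[0.05, 0.15, 0.4] [-0.0, -0.0, 6.4]
[-0.02, 0.55, 0.44] [-0.0, -0.0, 12.9]
[-0.14, 0.94, 0.47] [-0.0, -0.0, 19.4]
[-0.29, 1.32, 0.5] [-0.0, -0.0, 25.9]
[-0.49, 1.67, 0.53] [-0.0, -0.0, 32.4]
[-0.73, 2.01, 0.56] [-0.0, -0.0, 38.9]
[-1.01, 2.31, 0.6] [-0.0, -0.0, 45.4]
[-1.31, 2.58, 0.63] [-0.1, -0.0, 51.9]
[-1.65, 2.81, 0.66] [-0.1, -0.0, 58.4]
[-2.01, 3.0, 0.69] [-0.1, -0.0, 64.9]
[-2.39, 3.16, 0.73] [-0.1, -0.0, 71.4]
[-2.78, 3.26, 0.76] [-0.1, -0.0, 77.9]
```

Call:
send_rows([
  {"travel": [0, 0, 0], "dr": [0, 0, 0], "claw": 2},
  {"travel": [0, 0, 0.2], "dr": [0, 0, 0], "claw": 2},
  {"travel": [0, 0, 0.4], "dr": [0, 0, 0], "claw": 2},
  {"travel": [0, 0, 0.4], "dr": [0, 0, 0], "claw": 0.5},
  {"travel": [0, 0, 0.4], "dr": [0, 0, 0], "claw": 0.5},
  {"travel": [0, 0, 0.4], "dr": [0, 0, 0], "claw": 0.5},
], grip_force=20)

```text
time_s: 8.7
tool_pos: [0.5528, 0.1269, 0.0988]
tool_rot: [-179.9, -0.0, 115.1]
force: [-2.4, -1.1, 1.6]
grip_width: 0.0093
```

```bash
python3 - <<'E'
from h import *
st()
rows([g(123-d,.099-.018*d/360,126-d) for d in np.arange(0,79,6.5)])
E
```

```text
t 8.7 local mm [-60.8  30.   98.8] rot [-179.9   -0.   115.1] F [-2.4 -1.1  1.6] M [-0.22  0.51 -0.21] w 0.009328383172665987 j [-43.  15.  31. 105.  -9.  63.  17.]
[0.06, -0.05, -0.02] [-0.1, -0.0, -0.1]
[0.02, 0.35, 0.01] [-0.1, -0.0, 6.4]
[-0.07, 0.75, 0.05] [-0.1, -0.0, 12.9]
[-0.21, 1.14, 0.08] [-0.1, -0.0, 19.4]
[-0.38, 1.5, 0.11] [-0.1, 0.0, 25.9]
[-0.6, 1.85, 0.14] [-0.1, 0.0, 32.4]
[-0.86, 2.17, 0.17] [-0.1, 0.0, 38.9]
[-1.15, 2.46, 0.21] [-0.1, 0.0, 45.4]
[-1.47, 2.71, 0.24] [-0.1, 0.0, 51.9]
[-1.81, 2.92, 0.27] [-0.1, 0.0, 58.4]
[-2.18, 3.1, 0.3] [-0.1, 0.0, 64.9]
[-2.57, 3.23, 0.33] [-0.1, 0.0, 71.4]
[-2.97, 3.32, 0.37] [-0.1, 0.0, 77.9]
```

Call:
send_rows([
  {"travel": [0, 0.35, 0], "dr": [0, 0, 6.5], "claw": 0.5},
  {"travel": [-0.1, 0.75, 0.05], "dr": [0, 0, 13], "claw": 0.5},
  {"travel": [-0.2, 1.15, 0.1], "dr": [0, 0, 19.5], "claw": 0.5},
  {"travel": [-0.4, 1.5, 0.1], "dr": [0, 0, 26], "claw": 0.5},
  {"travel": [-0.6, 1.85, 0.15], "dr": [0, 0, 32.5], "claw": 0.5},
  {"travel": [-0.85, 2.15, 0.15], "dr": [0, 0, 39], "claw": 0.5},
  {"travel": [-1.15, 2.45, 0.2], "dr": [0, 0, 45.5], "claw": 0.5},
  {"travel": [-1.45, 2.7, 0.25], "dr": [0, 0, 52], "claw": 0.5},
  {"travel": [-1.8, 2.9, 0.25], "dr": [0, 0, 58.5], "claw": 0.5},
  {"travel": [-2.2, 3.1, 0.3], "dr": [0, 0, 65], "claw": 0.5},
  {"travel": [-2.55, 3.25, 0.35], "dr": [0, 0, 71.5], "claw": 0.5},
  {"travel": [-2.95, 3.3, 0.35], "dr": [0, 0, 78], "claw": 0.5},
])

```text
time_s: 9.7
tool_pos: [0.5959, 0.1146, 0.0954]
tool_rot: [180.0, 0.0, 36.8]
force: [0.7, 0.3, -2.6]
grip_width: 0.0093
```

```bash
cat >> h.py <<'E'
def tq():
    o=env.get_obs();b=W(*q[:3],[-.042,0,0])[0];r=o["tool_pos"]-b
    F=o["force"];print("tool-frame F",np.round(R.from_euler("xyz",o["tool_rot"],degrees=True).inv().apply(F),1),"Mz about bolt (world)",np.round(r[0]*F[1]-r[1]*F[0]+o["wrist_torque"][2],3),"pos ang",np.round(np.degrees(np.arctan2(r[1],r[0])-q[2]),1),"r",np.hypot(*r[:2]).round(4),"yaw",np.round(o["tool_rot"][2]-np.degrees(q[2]),1))
E
python3 - <<'E'
from h import *
st();tq()
rows([g(45-d,.095-.018*d/360,48-d) for d in np.arange(0,79,6.5)])
E
```

```text
t 9.7 local mm [-16.2  26.   95.4] rot [180.    0.   36.8] F [ 0.7  0.3 -2.6] M [ 0.04 -0.05  0.05] w 0.009334113373227967 j [-49.  23.  44. 100. -17.  65. -53.]
tool-frame F [0.8 0.2 2.6] Mz about bolt (world) 0.048 pos ang 45.2 r 0.0366 yaw 47.7
[-0.06, 0.01, 0.04] [0.0, 0.0, -0.3]
[-0.11, 0.41, 0.07] [0.0, 0.0, 6.2]
[-0.19, 0.81, 0.1] [0.0, 0.0, 12.7]
[-0.33, 1.2, 0.13] [0.0, 0.0, 19.2]
[-0.5, 1.57, 0.17] [0.0, 0.0, 25.7]
[-0.72, 1.91, 0.2] [0.0, 0.0, 32.2]
[-0.97, 2.23, 0.23] [0.0, 0.0, 38.7]
[-1.26, 2.52, 0.26] [0.0, 0.0, 45.2]
[-1.58, 2.78, 0.3] [0.0, 0.0, 51.7]
[-1.92, 2.99, 0.33] [0.0, 0.0, 58.2]
[-2.29, 3.17, 0.36] [0.0, 0.0, 64.7]
[-2.68, 3.3, 0.39] [0.0, 0.0, 71.2]
[-3.08, 3.39, 0.43] [0.0, 0.0, 77.7]
```

Call:
send_rows([
  {"travel": [-0.05, 0.4, 0.05], "dr": [0, 0, 6.5], "claw": 0.5},
  {"travel": [-0.15, 0.8, 0.05], "dr": [0, 0, 13], "claw": 0.5},
  {"travel": [-0.3, 1.2, 0.1], "dr": [0, 0, 19.5], "claw": 0.5},
  {"travel": [-0.45, 1.55, 0.15], "dr": [0, 0, 26], "claw": 0.5},
  {"travel": [-0.65, 1.9, 0.15], "dr": [0, 0, 32.5], "claw": 0.5},
  {"travel": [-0.95, 2.2, 0.2], "dr": [0, 0, 39], "claw": 0.5},
  {"travel": [-1.25, 2.5, 0.2], "dr": [0, 0, 45.5], "claw": 0.5},
  {"travel": [-1.55, 2.75, 0.25], "dr": [0, 0, 52], "claw": 0.5},
  {"travel": [-1.9, 3.0, 0.3], "dr": [0, 0, 58.5], "claw": 0.5},
  {"travel": [-2.3, 3.15, 0.3], "dr": [0, 0, 65], "claw": 0.5},
  {"travel": [-2.65, 3.3, 0.35], "dr": [0, 0, 71.5], "claw": 0.5},
  {"travel": [-3.05, 3.4, 0.4], "dr": [0, 0, 78], "claw": 0.5},
])

```text
time_s: 10.7
tool_pos: [0.5924, 0.0691, 0.0917]
tool_rot: [-179.9, -0.0, -41.2]
force: [1.6, 1.5, 0.2]
grip_width: 0.0092
```

```bash
python3 - <<'E'
from h import *
st();tq()
E
```

```text
t 10.7 local mm [-11.  -19.3  91.7] rot [-179.9   -0.   -41.2] F [1.6 1.5 0.2] M [0.11 0.02 0.04] w 0.009197626286036036 j [ -57.   28.   61.  102.  -27.   66. -119.]
tool-frame F [ 0.3 -2.2 -0.2] Mz about bolt (world) 0.117 pos ang -32.0 r 0.0365 yaw -30.3
```

Call:
send_rows([
  {"travel": [0, 0, 0], "dr": [0, 0, 0], "claw": 3},
  {"travel": [0, 0, 0], "dr": [0, 0, 0], "claw": 3},
  {"travel": [0, 0, -2.5], "dr": [0, 0, 0], "claw": 3},
  {"travel": [0, 0, -6], "dr": [0, 0, -7], "claw": 3},
  {"travel": [0, 0, -8.5], "dr": [0, 0, -14], "claw": 3},
  {"travel": [-0.5, 0, -8.5], "dr": [0, 0, -21], "claw": 3},
  {"travel": [-1.5, 0, -8.5], "dr": [0, 0, -28], "claw": 3},
  {"travel": [-2.5, 0, -8.5], "dr": [0, 0, -35], "claw": 3},
  {"travel": [-3.5, 0, -8.5], "dr": [0, 0, -42], "claw": 3},
  {"travel": [-4.5, 0, -8.5], "dr": [0, 0, -49], "claw": 3},
  {"travel": [-5.5, 0, -8.5], "dr": [0, 0, -56], "claw": 3},
  {"travel": [-6.5, 0, -8.5], "dr": [0, 0, -63], "claw": 3},
])

```text
time_s: 11.7
tool_pos: [0.5427, 0.1119, 0.1769]
tool_rot: [180.0, -0.1, 22.6]
force: [-0.2, 0.2, 0.2]
grip_width: 0.0302
```

```bash
python3 - <<'E'
from h import *
st()
rows([g(150,.175,150)])
E
```

```text
t 11.7 local mm [-67.9  13.3 176.9] rot [ 1.80e+02 -1.00e-01  2.26e+01] F [-0.2  0.2  0.2] M [-0.1   0.13  0.05] w 0.030222502209229434 j [-62.  11.  54. 102. -10.  71. -73.]
[-0.18, -0.68, 0.19] [0.1, -0.0, -116.5]
```

Call:
send_rows([
  {"travel": [0, -0.2, 0], "dr": [0, 0, -7], "claw": 3},
  {"travel": [-0.1, -0.4, 0], "dr": [0, 0, -14], "claw": 3},
  {"travel": [-0.1, -0.5, 0], "dr": [0, 0, -21], "claw": 3},
  {"travel": [-0.2, -0.6, 0], "dr": [0, 0, -28], "claw": 3},
  {"travel": [-0.2, -0.6, 0], "dr": [0, 0, -35], "claw": 3},
  {"travel": [-0.2, -0.6, 0], "dr": [0, 0, -42], "claw": 3},
  {"travel": [-0.2, -0.6, 0], "dr": [0, 0, -49], "claw": 3},
  {"travel": [-0.2, -0.6, 0], "dr": [0, 0, -56], "claw": 3},
  {"travel": [-0.2, -0.6, 0], "dr": [0, 0, -63], "claw": 3},
  {"travel": [-0.2, -0.6, 0], "dr": [0, 0, -70], "claw": 3},
  {"travel": [-0.2, -0.6, 0], "dr": [0, 0, -77], "claw": 3},
  {"travel": [-0.2, -0.6, 0], "dr": [0, 0, -84], "claw": 3},
])

```text
time_s: 12.7
tool_pos: [0.539, 0.1163, 0.1769]
tool_rot: [179.9, 0.0, 106.6]
force: [0.2, -0.6, -0.6]
grip_width: 0.03
```

Call:
send_rows([
  {"travel": [0, 0, 0], "dr": [0, 0, -7], "claw": 3},
  {"travel": [0, 0, 0], "dr": [0, 0, -14], "claw": 3},
  {"travel": [0, 0, 0], "dr": [0, 0, -21], "claw": 3},
  {"travel": [0, 0, 0], "dr": [0, 0, -28], "claw": 3},
  {"travel": [0, 0, 0], "dr": [0, 0, -32.5], "claw": 3},
  {"travel": [0, 0, 0], "dr": [0, 0, -32.5], "claw": 3},
  {"travel": [0, 0, 0], "dr": [0, 0, -32.5], "claw": 3},
])

```text
time_s: 13.28
tool_pos: [0.5389, 0.1162, 0.1768]
tool_rot: [180.0, 0.0, 138.6]
force: [0.5, 0.1, 0.4]
grip_width: 0.03
```

```bash
python3 - <<'E'
from h import *
st();tq()
rows([g(150,.092,150)])
c=env.calibration("wrist");im=env.read_camera("wrist")
P=fproj(c,W(*q[:3],np.array([barP(0,.084,np.radians(60),.055),barP(0,.084,np.radians(60),-.055)])))
for p in P: cv2.circle(im,tuple(int(v) for v in p.round()),2,(0,0,255),1)
cv2.imwrite("pics/w3.png",im)
E
```

```text
t 13.2833 local mm [-72.5  16.9 176.8] rot [180.    0.  138.6] F [0.5 0.1 0.4] M [-0.07  0.07 -0.07] w 0.029964650958871557 j [-52.   9.  40. 102.  -6.  71.  39.]
tool-frame F [-0.3  0.4 -0.4] Mz about bolt (world) -0.086 pos ang 151.0 r 0.0348 yaw 149.4
[0.12, 0.05, 8.48] [0.0, 0.0, -0.6]
```

View pics/w3.png

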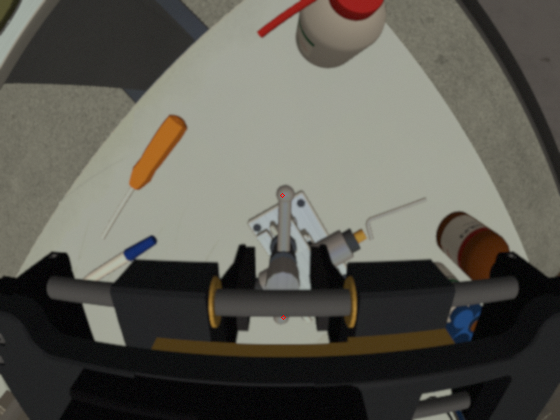

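The picture shows the bar exactly in line with the tool, its ball at (285,193) with the prediction at (283,195), and the fingers straddling it. Descending to grip.

Call:
send_rows([
  {"travel": [0.1, 0, 3], "dr": [0, 0, 0], "claw": 3},
  {"travel": [0.1, 0, 6], "dr": [0, 0, 0], "claw": 3},
  {"travel": [0.1, 0, 8], "dr": [0, 0, 0], "claw": 3},
  {"travel": [0.1, 0, 8.5], "dr": [0, 0, 0], "claw": 3},
  {"travel": [0.1, 0, 8.5], "dr": [0, 0, 0], "claw": 2},
  {"travel": [0.1, 0, 8.5], "dr": [0, 0, 0], "claw": 0.5},
  {"travel": [0.1, 0, 8.5], "dr": [0, 0, 0], "claw": 0.5},
  {"travel": [0.1, 0, 8.5], "dr": [0, 0, 0], "claw": 0.5},
  {"travel": [0.1, 0, 8.5], "dr": [0, 0, 0], "claw": 0.5},
], grip_force=25)

```text
time_s: 14.08
tool_pos: [0.5392, 0.1174, 0.0931]
tool_rot: [179.8, 0.1, 138.6]
force: [0.6, -0.7, 2.1]
grip_width: 0.009
```

```bash
python3 - <<'E'
from h import *
st();tq()
rows([g(150-d,.092-.018*d/360,150-d) for d in np.arange(0,79,6.5)])
E
```

```text
t 14.0833 local mm [-72.4  18.1  93.1] rot [1.798e+02 1.000e-01 1.386e+02] F [ 0.6 -0.7  2.1] M [ 0.04 -0.08 -0.05] w 0.00900177874516805 j [-50.  14.  40. 107. -10.  62.  42.]
tool-frame F [-0.9 -0.1 -2.1] Mz about bolt (world) -0.041 pos ang 149.2 r 0.0353 yaw 149.5
[0.07, -0.05, 0.11] [0.2, 0.1, -0.5]
[0.05, 0.36, 0.14] [0.2, 0.1, 6.0]
[-0.02, 0.76, 0.18] [0.2, 0.0, 12.5]
[-0.13, 1.16, 0.21] [0.2, 0.0, 19.0]
[-0.28, 1.53, 0.25] [0.2, 0.0, 25.5]
[-0.48, 1.89, 0.28] [0.2, 0.0, 32.0]
[-0.71, 2.22, 0.31] [0.2, 0.0, 38.5]
[-0.98, 2.53, 0.35] [0.2, -0.0, 45.0]
[-1.29, 2.8, 0.38] [0.2, -0.0, 51.5]
[-1.62, 3.04, 0.41] [0.2, -0.0, 58.0]
[-1.98, 3.23, 0.45] [0.2, -0.0, 64.5]
[-2.36, 3.39, 0.48] [0.2, -0.1, 71.0]
[-2.75, 3.5, 0.51] [0.2, -0.1, 77.5]
```

Call:
send_rows([
  {"travel": [0.05, 0.4, 0.05], "dr": [0, 0, 6.5], "claw": 0.5},
  {"travel": [0, 0.8, 0.1], "dr": [0, 0, 13], "claw": 0.5},
  {"travel": [-0.15, 1.2, 0.1], "dr": [0, 0, 19.5], "claw": 0.5},
  {"travel": [-0.3, 1.55, 0.15], "dr": [0, 0, 26], "claw": 0.5},
  {"travel": [-0.5, 1.9, 0.2], "dr": [0, 0, 32.5], "claw": 0.5},
  {"travel": [-0.7, 2.25, 0.2], "dr": [0, 0, 39], "claw": 0.5},
])

```text
time_s: 14.58
tool_pos: [0.5596, 0.1288, 0.0913]
tool_rot: [179.8, 0.0, 99.3]
force: [1.2, -2.6, 3.1]
grip_width: 0.0091
```

```bash
python3 - <<'E'
from h import *
st();tq()
rows([g(111-d,.0902-.018*d/360,111-d) for d in np.arange(0,79,6.5)])
E
```

```text
t 14.5833 local mm [-54.5  33.1  91.3] rot [179.8   0.   99.3] F [ 1.2 -2.6  3.1] M [-0.63 -0.02  0.02] w 0.009095298004123668 j [-54.  19.  45. 105. -15.  63.   6.]
tool-frame F [-2.8  0.8 -3. ] Mz about bolt (world) -0.003 pos ang 110.7 r 0.0354 yaw 110.1
[0.06, -0.02, 0.11] [0.2, 0.0, -0.9]
[0.05, 0.39, 0.14] [0.2, -0.0, 5.6]
[-0.02, 0.79, 0.17] [0.2, -0.0, 12.1]
[-0.12, 1.19, 0.21] [0.2, -0.0, 18.6]
[-0.28, 1.56, 0.24] [0.2, -0.0, 25.1]
[-0.47, 1.92, 0.28] [0.2, -0.0, 31.6]
[-0.7, 2.26, 0.31] [0.2, -0.0, 38.1]
[-0.97, 2.56, 0.34] [0.2, -0.1, 44.6]
[-1.28, 2.84, 0.38] [0.2, -0.1, 51.1]
[-1.61, 3.08, 0.41] [0.1, -0.1, 57.6]
[-1.96, 3.27, 0.44] [0.1, -0.1, 64.1]
[-2.34, 3.43, 0.47] [0.1, -0.1, 70.6]
[-2.73, 3.54, 0.51] [0.1, -0.1, 77.1]
```

Call:
send_rows([
  {"travel": [0.05, 0.4, 0.05], "dr": [0, 0, 6.5], "claw": 0.5},
  {"travel": [0, 0.8, 0.1], "dr": [0, 0, 13], "claw": 0.5},
  {"travel": [-0.1, 1.2, 0.1], "dr": [0, 0, 19.5], "claw": 0.5},
  {"travel": [-0.3, 1.55, 0.15], "dr": [0, 0, 26], "claw": 0.5},
  {"travel": [-0.5, 1.9, 0.2], "dr": [0, 0, 32.5], "claw": 0.5},
  {"travel": [-0.7, 2.25, 0.2], "dr": [0, 0, 39], "claw": 0.5},
])

```text
time_s: 15.08
tool_pos: [0.583, 0.1246, 0.0895]
tool_rot: [179.9, -0.0, 60.2]
force: [-1.6, -4.0, 5.7]
grip_width: 0.009
```

```bash
python3 - <<'E'
from h import *
st();tq()
rows([g(72-d,.0885-.018*d/360,72-d) for d in np.arange(0,40,6.5)])
E
```

```text
t 15.0833 local mm [-30.8  33.4  89.5] rot [179.9  -0.   60.2] F [-1.6 -4.   5.7] M [-0.88  0.37  0.05] w 0.009010656268574122 j [-57.  24.  52. 102. -21.  64. -28.]
tool-frame F [-4.2  0.6 -5.7] Mz about bolt (world) 0.027 pos ang 71.5 r 0.0352 yaw 71.1
[0.08, -0.03, 0.1] [0.1, -0.0, -0.9]
[0.06, 0.37, 0.14] [0.1, -0.0, 5.6]
[-0.0, 0.78, 0.17] [0.1, -0.1, 12.1]
[-0.11, 1.17, 0.2] [0.1, -0.1, 18.6]
[-0.26, 1.55, 0.24] [0.1, -0.1, 25.1]
[-0.46, 1.91, 0.27] [0.1, -0.1, 31.6]
[-0.69, 2.24, 0.3] [0.1, -0.1, 38.1]
```

Call:
send_rows([
  {"travel": [0, 0.4, 0], "dr": [0, 0, 6.5], "claw": 0.5},
  {"travel": [-0.05, 0.8, 0], "dr": [0, 0, 13], "claw": 0.5},
  {"travel": [-0.2, 1.2, 0], "dr": [0, 0, 19.5], "claw": 0.5},
  {"travel": [-0.35, 1.55, 0.05], "dr": [0, 0, 26], "claw": 0.5},
])

```text
time_s: 15.42
tool_pos: [0.5948, 0.1143, 0.0889]
tool_rot: [179.9, -0.1, 34.3]
force: [-0.1, -1.8, 6.7]
grip_width: 0.0088
```

```bash
python3 - <<'E'
from h import *
st();tq()
E
```

```text
t 15.4167 local mm [-17.2  25.5  88.9] rot [ 1.799e+02 -1.000e-01  3.430e+01] F [-0.1 -1.8  6.7] M [-0.67  0.2   0.25] w 0.008751644753038896 j [-58.  28.  57. 100. -26.  66. -49.]
tool-frame F [-1.1  1.4 -6.7] Mz about bolt (world) 0.2 pos ang 45.8 r 0.0355 yaw 45.2
```

Call:
send_rows([
  {"travel": [0, 0.4, -0.05], "dr": [0, 0, 6.5], "claw": 0.5},
  {"travel": [-0.1, 0.8, -0.05], "dr": [0, 0, 13], "claw": 0.5},
  {"travel": [-0.1, 0.8, -0.05], "dr": [0, 0, 13], "claw": 0.5},
], grip_force=35)

```text
time_s: 15.67
tool_pos: [0.5986, 0.107, 0.0888]
tool_rot: [179.9, -0.2, 21.4]
force: [2.3, -1.9, 2.9]
grip_width: 0.0087
```

```bash
python3 - <<'E'
from h import *
st();tq()
E
```

```text
t 15.6667 local mm [-12.1  19.1  88.8] rot [179.9  -0.2  21.4] F [ 2.3 -1.9  2.9] M [-0.67 -0.38  0.23] w 0.00868431330480621 j [-59.  30.  60. 100. -28.  66. -60.]
tool-frame F [ 1.4  2.6 -2.9] Mz about bolt (world) 0.133 pos ang 32.5 r 0.0355 yaw 32.3
```

Call:
send_rows([
  {"travel": [0, 0.4, 0], "dr": [0, 0, 6.5], "claw": 0.5},
  {"travel": [-0.1, 0.8, 0], "dr": [0, 0, 13], "claw": 0.5},
  {"travel": [-0.2, 1.2, 0], "dr": [0, 0, 19.5], "claw": 0.5},
  {"travel": [-0.2, 1.2, 0], "dr": [0, 0, 19.5], "claw": 0.5},
])

```text
time_s: 16.0
tool_pos: [0.6011, 0.0959, 0.0885]
tool_rot: [180.0, -0.2, 2.1]
force: [3.6, -1.5, 0.8]
grip_width: 0.0086
```

```bash
python3 - <<'E'
from h import *
st();tq()
E
```

```text
t 16.0 local mm [-7.6  8.6 88.5] rot [180.   -0.2   2.1] F [ 3.6 -1.5  0.8] M [-0.39 -0.71  0.31] w 0.008619219757861438 j [-60.  32.  64. 100. -31.  68. -75.]
tool-frame F [ 3.6  1.6 -0.8] Mz about bolt (world) 0.248 pos ang 14.0 r 0.0355 yaw 13.0
```

Call:
send_rows([
  {"travel": [0, 0.4, 0], "dr": [0, 0, 6.5], "claw": 0.5},
  {"travel": [-0.1, 0.8, 0], "dr": [0, 0, 13], "claw": 0.5},
  {"travel": [-0.2, 1.2, 0], "dr": [0, 0, 19.5], "claw": 0.5},
  {"travel": [-0.2, 1.2, 0], "dr": [0, 0, 19.5], "claw": 0.5},
], grip_force=45)

```text
time_s: 16.33
tool_pos: [0.5992, 0.0844, 0.0883]
tool_rot: [-179.9, -0.2, -17.3]
force: [3.9, -1.3, 1.5]
grip_width: 0.0085
```

```bash
python3 - <<'E'
from h import *
st();tq()
E
```

```text
t 16.3333 local mm [-7.2 -3.1 88.3] rot [-179.9   -0.2  -17.3] F [ 3.9 -1.3  1.5] M [-0.24 -0.84  0.32] w 0.00853094380249271 j [-61.  34.  67. 101. -33.  68. -92.]
tool-frame F [ 4.1  0.1 -1.5] Mz about bolt (world) 0.31 pos ang -5.0 r 0.0349 yaw -6.4
```

Call:
send_rows([
  {"travel": [0, 0.4, 0], "dr": [0, 0, 6.5], "claw": 0.5},
  {"travel": [-0.05, 0.6, 0], "dr": [0, 0, 10], "claw": 0.5},
  {"travel": [-0.05, 0.6, 0], "dr": [0, 0, 10], "claw": 0.5},
])

```text
time_s: 16.58
tool_pos: [0.597, 0.0793, 0.0882]
tool_rot: [-179.9, -0.1, -27.1]
force: [4.2, -0.0, 1.0]
grip_width: 0.0089
```

```bash
python3 - <<'E'
from h import *
st();tq()
E
```

```text
t 16.5833 local mm [-8.5 -8.4 88.2] rot [-1.799e+02 -1.000e-01 -2.710e+01] F [ 4.2 -0.   1. ] M [-0.09 -1.    0.43] w 0.00887393773332105 j [ -62.   34.   68.  101.  -34.   69. -101.]
tool-frame F [ 3.8 -1.9 -1. ] Mz about bolt (world) 0.494 pos ang -14.1 r 0.0345 yaw -16.2
```

The torque about the bolt is 0.49 N m, well past 0.2. Letting go, rising and checking.

Call:
send_rows([
  {"travel": [0, 0, 0], "dr": [0, 0, 0], "claw": 3},
  {"travel": [0, 0, 0], "dr": [0, 0, 0], "claw": 3},
  {"travel": [0, 0, -1], "dr": [0, 0, 0], "claw": 3},
  {"travel": [0, 0, -4], "dr": [0, 0, 0], "claw": 3},
  {"travel": [0, 0, -8], "dr": [0, 0, 0], "claw": 3},
  {"travel": [2, 0, -11], "dr": [0, 0, 0], "claw": 3},
  {"travel": [-1, 0, -13], "dr": [0, 0, -7], "claw": 3},
  {"travel": [-4, 0, -14], "dr": [0, 0, -14], "claw": 3},
  {"travel": [-7, 0, -15], "dr": [0, 0, -21], "claw": 3},
  {"travel": [-10, 0, -15], "dr": [0, 0, -28], "claw": 3},
  {"travel": [-13, 0, -15], "dr": [0, 0, -28], "claw": 3},
  {"travel": [-13, 0, -15], "dr": [0, 0, -28], "claw": 3},
])

```text
time_s: 17.58
tool_pos: [0.4752, 0.1415, 0.2381]
tool_rot: [-179.3, 0.3, 1.1]
force: [1.0, -0.0, 1.4]
grip_width: 0.03
```

```bash
python3 - <<'E'
from h import *
st();t=env.read_camera("top");s=env.read_camera("scene");w=env.read_camera("wrist")
A=cv2.resize(s[180:300,200:340],(560,480),interpolation=3)[:, :400];A=cv2.resize(s[190:290,230:330],(400,400),interpolation=3)
B=cv2.resize(t[150:250,220:320+20],(400,333),interpolation=3);B=cv2.copyMakeBorder(B,0,67,0,0,0)
cv2.imwrite("pics/e.png",np.hstack([A,B])); cv2.imwrite("pics/ew.png",w)
E
```

```text
t 17.5833 local mm [-139.8   29.7  238.1] rot [-179.3    0.3    1.1] F [ 1.  -0.   1.4] M [-0.03  0.13  0.02] w 0.029970595875534755 j [ -89.   -7.   66.  105.    6.   78. -113.]
```

View pics/e.png

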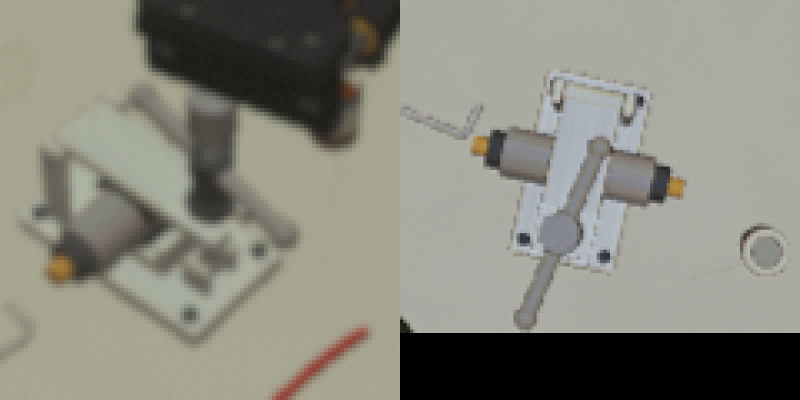

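View pics/ew.png

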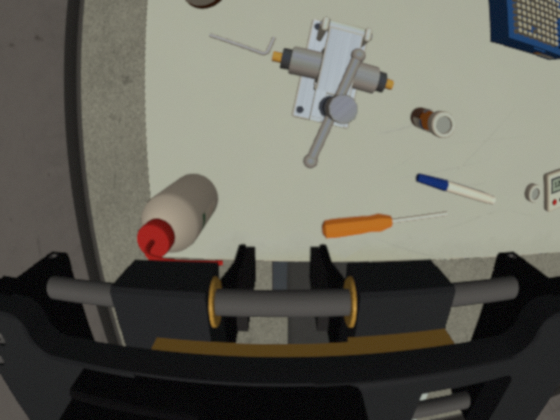

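The pictures show the upper half down, the bolt upright in the slot and the skirt seated. The bar's balls are at (358,56) and (311,160) in the wrist view, and the vial and hex key haven't moved. The gripper is clear, so I'm handing in.

```bash
python3 -c "
from cell import env
print(env.sign_off())"
```

```text
the job is handed in; nothing more can be done
None
```

The cylinder is clamped and I handed the job in at about 18 s of the 72 s; the hand-in reports no verdict.

- **Upper half:** I pressed it down from above until it stopped at its closed height: top face at 69.1 mm, with 13 N of push.
- **Bolt:** I pushed the knob until the bolt reached its upright stop, with about 10 N. The wrist picture showed it standing in the slot.
- **T-handle:** I turned it clockwise about 320° in two grasps, one on each end. The last torque I measured about the bolt was 0.49 N m, against the 0.2 N m that counts as firmly tight. The readings while tightening were uneven (0.20, 0.13, 0.25, 0.31, 0.49 N m), so the last value could be off by about 0.1 N m.
- **Last pictures:** They show the clamp closed, the bolt upright and the nut sitting on the prongs. The vial and hex key look undisturbed, and the open gripper is well clear of everything. By eye, none of these checks failed or disagreed; I did not measure the vial and hex key positions.

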